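Complete the matched pair of profile legs

ROBOT

A 6-joint arm with a two-finger parallel gripper is mounted at the origin on the work surface. World frame = base frame: x ahead of the robot, y to its left, z up, the work surface at z = 0. Lengths are in m, angles in degrees, forces in N, time in s.
With the tool pointing down it reaches from about 0.35 to 0.925 m from the base axis. Payload 6.4 kg.
Tool frame: the origin (TCP) lies on the centre line of the jaws, within the pads' length; the fingertips stand 19 mm ahead of it and the grasp point (between the pads) is the TCP; z points along the fingers, y is the line along which they close (so a half turn about z gives the same grasp; the last joint's range is limited). The gripper opens to 85 mm and grips with 20 to 120 N. Pads are 22 mm wide; open, the fingers measure 114 mm over their backs; the gripper's body (76 mm by 85 mm) begins 54 mm behind the grasp point. The pads swing forward as they close: fully open they stand 13 mm farther back than shut.
Start: joints at [-76.725, 14.043, 89.255, -0, 76.702, -9.975], TCP at [0.257, -0.597, 0.25] pointing down, gripper open.
Joint ranges: [-179.41, 179.41], [-58.25, 129.5], [7.25, 145.43], [-54.29, 234.29], [11.92, 165.04], [-157.13, 157.13]. Speed limits (degrees/s): [147.25, 147.25, 180, 180, 180, 180].

INTERFACE

Orientations are given as a 3x3 rotation matrix whose columns are the frame's x, y, z axes.
In Python, from workcell import monitor, optics, workorder gives the robot as it stands.
- The arm moves only by the tool jog_arm, never from a script. Its arguments are lists of equal length, an entry for each row: "dp": the shift along the world's x, y, z in mm, a list of three; "spin": the turn about the world's z in degrees. In form: {"dp": [[dx, dy, dz], ...], "spin": [spin, ...]}. A call has 1 to 8 rows; each row shifts and turns the commanded pose from where the row before left it; what a row does not reach is not made up. A row lasts 1/10 s, in which the tool goes at most 50 mm and 8.59 degrees, less where a joint would pass 70% of its speed; a pose out of reach is approached as far as the arm can. A call is refused whole if a number of a shift passes 50 or a number of a turn 8.59, either way. A call with a gripper value outside its range is refused whole. "claw" is the closure, from 0 (fully open) to 1 (shut), set as the call begins (left out, the last holds). The fingers move at their own pace and stop on an object; "grip_force" is the grip in N (left out, the last holds). Time passes only in rows, so rows that do not move let the fingers close. It gives the time, the measured TCP pose, the force, the opening and the grip force at its end, in the units of the state.
- monitor.get_obs(): the state, without advancing time (a new reading comes with each control period).
- optics.camera(name): name is "scene" or "top" or "wrist"; returns the picture (420x560x3 uint8, red, green, blue); there is no depth.
- optics.camera_info(name): a dict with "K" (3x3 intrinsics, pixels), "world_from_camera" (4x4, takes a point from camera to world coordinates); the wrist camera has in their place "mount" (4x4, takes a point from camera to tool coordinates, whose origin is the TCP and whose axes are the flange's). Camera axes: x right, y down, z forward; pixel columns grow to the right and rows downward; lengths in m; the calibration is good to about 2 mm. A picture is of the moment at which its call begins: read the wrist's pose just before it. camera_info takes no time and is no camera call.
- workorder.hand_in(): hands the job in; it is judged then, once.
The state is a dict: "time": time; "joints": joint angles; "qvel": joint speeds; "effort": joint torques, N m; "tool_pos": TCP position; "tcp_rot": TCP orientation; "ft_force": force on the tool from outside, world axes, zero at the start; "moment": the same for the moment, N m; "grip_width": opening from 0.0 (shut) to 1.0 (fully open); "finger_force": force on a finger pad.
Only numpy, scipy, OpenCV 4.12 (cv2) and the standard library are available. Lean on these libraries where they do the work, as an engineer would, in place of code of your own. Each camera call takes 0.05 s, during which the arm holds its last target. There are 200 camera calls.

TASK

The two cradles must hold a matched pair of profile legs, and one cradle is already loaded. See which length lies in it, take the leg of that same length out of the parts bin and lay it in the empty cradle: lengthwise between the guide rails, flat on the table and about midway along the rails. Do not disturb the leg already in its cradle, the spare legs lying beyond the cradles, the well plate or the jar, and leave everything else from the bin in the bin.

Things in the scene. Friction and masses are not known exactly. Their poses are not given: they have to be found in the camera images.
- cradle_a: one of two identical fixed cradles, side by side 80 mm apart: two dark guide rails along x, 6 mm wide and high, 36 mm apart inside, 150 mm long with a 40 mm gap at mid-length for fingers, on a thin grey sheet (156 x 56 mm, no real thickness); a leg lies between the rails at table height. Origin: cradle's centre on the table surface; x along the rails, y across
- cradle_b: one of two identical fixed cradles, side by side 80 mm apart: two dark guide rails along x, 6 mm wide and high, 36 mm apart inside, 150 mm long with a 40 mm gap at mid-length for fingers, on a thin grey sheet (156 x 56 mm, no real thickness); a leg lies between the rails at table height. Origin: cradle's centre on the table surface; x along the rails, y across
- bin: open dark grey plastic parts bin, fixed, outside 234 (x) x 270 (y) x 42 mm high, walls and floor 5 mm thick; origin at the centre of its underside on the table
- ref60: slotted aluminium profile leg, square section 20 x 20 mm, 60 mm long, lying on the table outside the bin: either in one of the cradles or, as a spare, beyond them; origin at the centre of the bar, x along its length; about 35 g
- ref90: slotted aluminium profile leg, square section 20 x 20 mm, 90 mm long, lying on the table outside the bin: either in one of the cradles or, as a spare, beyond them; origin at the centre of the bar, x along its length; about 50 g
- ref120: slotted aluminium profile leg, square section 20 x 20 mm, 120 mm long, lying on the table outside the bin: either in one of the cradles or, as a spare, beyond them; origin at the centre of the bar, x along its length; about 65 g
- stock60: slotted aluminium profile leg, square section 20 x 20 mm, 60 mm long, lying flat on the floor of the parts bin; origin at the centre of the bar, x along its length; about 35 g
- stock90: slotted aluminium profile leg, square section 20 x 20 mm, 90 mm long, lying flat on the floor of the parts bin; origin at the centre of the bar, x along its length; about 50 g
- stock120: slotted aluminium profile leg, square section 20 x 20 mm, 120 mm long, lying flat on the floor of the parts bin; origin at the centre of the bar, x along its length; about 65 g
- bracket: small steel angle bracket, 28 x 20 x 28 mm, in the bin; origin under the middle of its foot
- thumb_knob: black thumb knob, 30 mm across, 20 mm high, in the bin; origin at the centre of its underside
- collar: steel shaft collar, 30 mm across, 11 mm high, in the bin; origin at the centre of its underside
- joining_plate: small steel joining plate, 30 x 18 x 5 mm, in the bin; origin at the centre of its underside
- corner_cube: aluminium corner cube, 20 mm, in the bin; origin at the centre of its underside
- well_plate: white 24-well plate, 128 x 86 x 14 mm, on the table off to the side; origin at the centre of its underside
- jar: squat amber jar, 60 mm across, 70 mm high, on the table off to the side; origin at the centre of its underside
There are look-alikes about, which are no part of the job. What is shaped like the ref120 but orange is not meant. Leave any purple look-alike of the cradle_b alone.

How it is judged (in metres and radians):
At the end, for the whole second after the job is handed in: The bin's leg of the loaded cradle's length rests in the other cradle: flat on the table (centre below 12.5 mm), within 12 mm of the centre line, 25 mm of the middle and 0.3 rad of the rails' direction; the two other stock legs and the five small parts are in the bin ((((horizontal distance between ref60 and cradle_a below 0.04 m or horizontal distance between ref60 and cradle_b below 0.04 m) and ((x of stock60 in the frame of cradle_a between -0.025 and 0.025 m and y of stock60 in the frame of cradle_a between -0.012 and 0.012 m and angle between the x axis of stock60 and the x axis of cradle_a, either way round below 0.3 rad) or (x of stock60 in the frame of cradle_b between -0.025 and 0.025 m and y of stock60 in the frame of cradle_b between -0.012 and 0.012 m and angle between the x axis of stock60 and the x axis of cradle_b, either way round below 0.3 rad)) and height (world z) of stock60 below 0.0125 m and linear speed of stock60 below 0.02 m/s and (x of stock90 in the frame of bin between -0.115 and 0.115 m and y of stock90 in the frame of bin between -0.133 and 0.133 m and height (world z) of stock90 below 0.05 m) and (x of stock120 in the frame of bin between -0.115 and 0.115 m and y of stock120 in the frame of bin between -0.133 and 0.133 m and height (world z) of stock120 below 0.05 m)) or ((horizontal distance between ref90 and cradle_a below 0.04 m or horizontal distance between ref90 and cradle_b below 0.04 m) and ((x of stock90 in the frame of cradle_a between -0.025 and 0.025 m and y of stock90 in the frame of cradle_a between -0.012 and 0.012 m and angle between the x axis of stock90 and the x axis of cradle_a, either way round below 0.3 rad) or (x of stock90 in the frame of cradle_b between -0.025 and 0.025 m and y of stock90 in the frame of cradle_b between -0.012 and 0.012 m and angle between the x axis of stock90 and the x axis of cradle_b, either way round below 0.3 rad)) and height (world z) of stock90 below 0.0125 m and linear speed of stock90 below 0.02 m/s and (x of stock60 in the frame of bin between -0.115 and 0.115 m and y of stock60 in the frame of bin between -0.133 and 0.133 m and height (world z) of stock60 below 0.05 m) and (x of stock120 in the frame of bin between -0.115 and 0.115 m and y of stock120 in the frame of bin between -0.133 and 0.133 m and height (world z) of stock120 below 0.05 m)) or ((horizontal distance between ref120 and cradle_a below 0.04 m or horizontal distance between ref120 and cradle_b below 0.04 m) and ((x of stock120 in the frame of cradle_a between -0.025 and 0.025 m and y of stock120 in the frame of cradle_a between -0.012 and 0.012 m and angle between the x axis of stock120 and the x axis of cradle_a, either way round below 0.3 rad) or (x of stock120 in the frame of cradle_b between -0.025 and 0.025 m and y of stock120 in the frame of cradle_b between -0.012 and 0.012 m and angle between the x axis of stock120 and the x axis of cradle_b, either way round below 0.3 rad)) and height (world z) of stock120 below 0.0125 m and linear speed of stock120 below 0.02 m/s and (x of stock60 in the frame of bin between -0.115 and 0.115 m and y of stock60 in the frame of bin between -0.133 and 0.133 m and height (world z) of stock60 below 0.05 m) and (x of stock90 in the frame of bin between -0.115 and 0.115 m and y of stock90 in the frame of bin between -0.133 and 0.133 m and height (world z) of stock90 below 0.05 m))) and x of bracket in the frame of bin between -0.115 and 0.115 m and y of bracket in the frame of bin between -0.133 and 0.133 m and height (world z) of each of bracket, thumb_knob, collar, joining_plate, corner_cube below 0.05 m and x of thumb_knob in the frame of bin between -0.115 and 0.115 m and y of thumb_knob in the frame of bin between -0.133 and 0.133 m and x of collar in the frame of bin between -0.115 and 0.115 m and y of collar in the frame of bin between -0.133 and 0.133 m and x of joining_plate in the frame of bin between -0.115 and 0.115 m and y of joining_plate in the frame of bin between -0.133 and 0.133 m and x of corner_cube in the frame of bin between -0.115 and 0.115 m and y of corner_cube in the frame of bin between -0.133 and 0.133 m); the robot touches nothing.
It fails at once if a leg outside the bin (the loaded one or a spare) is moved more than 20 mm (distance of any of ref60, ref90, ref120 from where it was at the start of the episode above 0.02 m).
It fails at once if the well plate or the jar is moved more than 20 mm (distance of any of well_plate, jar from where it was at the start of the episode above 0.02 m).
It also fails if it takes over 38 s, if anything falls off the work surface, if the arm or the gripper's body presses on something with over 40 N, if the wrist force passes 120 N, or if a joint passes its speed limit or range.

## Working session

There is one attempt and no reset: what is moved stays moved. The work goes in short steps, Python scripts to look and compute and a tool call to move; the robot and the scene stay as the last step left them, time stands still between calls to the robot, and variables do not carry over. Pictures are saved under pics/ and viewed, at most 10 in all, crops included, and the job is handed in when it is done.

Besides the shell and the picture viewer there is one more tool, called after "Request:" by a JSON object that holds its "method" and its "body". jog_arm: Moves the arm, as the interface text tells. Its arguments: {"type":"object","properties":{"dp":{"type":"array"},"spin":{"type":"array"},"claw":{"type":"number"},"grip_force":{"type":"number"}},"required":["dp","spin"]}

```bash
mkdir -p pics; cat > h.py <<'E'
import numpy as np, cv2
from workcell import monitor, optics, workorder
def snap(n,f):
    im=optics.camera(n); cv2.imwrite('pics/'+f,cv2.cvtColor(im,cv2.COLOR_RGB2BGR)); return im
def ray(n,uv,T=None):
    i=optics.camera_info(n)
    T=np.array(i['world_from_camera']) if T is None else T
    d=T[:3,:3]@np.linalg.solve(np.array(i['K']),[uv[0],uv[1],1.]); return T[:3,3],d
def at(n,uv,z,T=None):
    o,d=ray(n,uv,T); return o+d*(z-o[2])/d[2]
def tri(r1,r2):
    (o1,d1),(o2,d2)=r1,r2
    A=np.c_[d1,-d2]; s=np.linalg.lstsq(A,o2-o1,rcond=None)[0]
    p,q=o1+s[0]*d1,o2+s[1]*d2; return (p+q)/2,np.linalg.norm(p-q)
E
python3 - <<'E'
from h import *
snap('top','top.png');snap('scene','scene.png')
for n in('top','scene'):print(optics.camera_info(n))
print(optics.camera_info('wrist')); print(monitor.get_obs())
E
```

```text
{'K': array([[420.16942219,   0.        , 280.57847522],
       [  0.        , 420.16942219, 206.46057687],
       [  0.        ,   0.        ,   1.        ]]), 'world_from_camera': array([[ 0.02968144, -0.99277625,  0.11625111,  0.37376288],
       [-0.99950567, -0.02827252,  0.0137503 , -0.02534499],
       [-0.01036426, -0.11660177, -0.99312467,  1.26765585],
       [ 0.        ,  0.        ,  0.        ,  1.        ]])}
{'K': array([[384.03520112,   0.        , 281.11988651],
       [  0.        , 384.03520112, 210.73970673],
       [  0.        ,   0.        ,   1.        ]]), 'world_from_camera': array([[-0.64582131,  0.58969915, -0.48494304,  1.01158317],
       [ 0.76348375,  0.49654794, -0.41295607,  0.39851014],
       [-0.00272238, -0.63694196, -0.77090696,  0.81955463],
       [ 0.        ,  0.        ,  0.        ,  1.        ]])}
{'K': array([[378.08434673,   0.        , 287.31795029],
       [  0.        , 378.08434673, 212.75213238],
       [  0.        ,   0.        ,   1.        ]]), 'mount': array([[ 2.17811444e-04, -9.57191912e-01, -2.89453961e-01,
         7.3520
[... 365 characters left out ...]
,
        7.67018446e+01, -9.97571047e+00]), 'qvel': array([ 0.08204077, -0.11419407, -0.15593793,  0.00750999,  0.07018469,
       -0.09387994]), 'effort': array([ 1.35788981e-03, -4.30670965e+01, -3.27127361e+01,  6.40269960e-06,
        2.79888205e-03,  1.76001174e-05]), 'tool_pos': array([ 0.25649173, -0.59673723,  0.24928118]), 'tcp_rot': array([[ 9.18778827e-01,  3.94772472e-01, -4.04342547e-04],
       [ 3.94772561e-01, -9.18777279e-01,  1.71351758e-03],
       [ 3.04948824e-04, -1.73396701e-03, -9.99998450e-01]]), 'ft_force': array([ 0.28435208,  0.22819568, -0.15827733]), 'moment': array([ 0.02577761,  0.01091169, -0.03125546]), 'finger_force': 0.0, 'grip_width': 1.0008160215273871}
```

View pics/top.png

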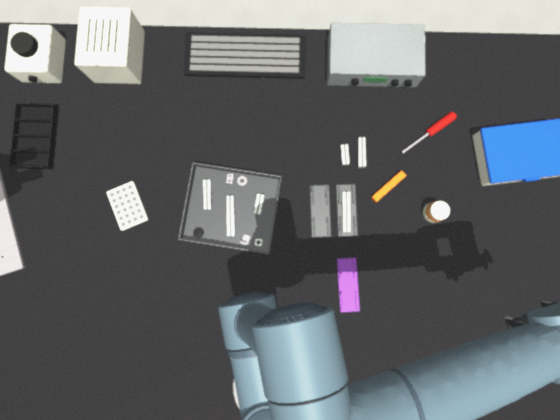

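View pics/scene.png

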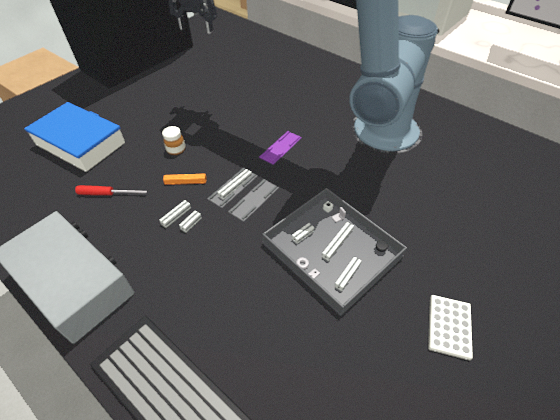

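The top view shows the loaded cradle at about (347,211) and the empty cradle at (320,211). The purple look-alike is at (348,285) and the orange one at (388,186). The spares are at (345,154) and (362,152), and the bin legs at (207,194), (230,216) and (259,203).

Candidates for the bin leg: (207,194) looks like 90 mm, (230,216) like 120 mm, and (259,203) is short. The loaded leg looks like 120 mm, so I'll measure it and check in one crop.

```bash
python3 - <<'E'
from h import *
t=cv2.imread('pics/top.png');s=cv2.imread('pics/scene.png')
a=cv2.resize(t[130:270,170:400],None,fx=3.4,fy=3.4,interpolation=cv2.INTER_CUBIC)
cv2.imwrite('pics/crop.png',a)
def legs(n,im,z,box):
    g=im.min(axis=2); m=((g>125)*255).astype(np.uint8)
    m=cv2.morphologyEx(m,cv2.MORPH_CLOSE,np.ones((3,3)))
    c,_=cv2.findContours(m,cv2.RETR_EXTERNAL,cv2.CHAIN_APPROX_NONE)
    for k in c:
        if cv2.contourArea(k)<40: continue
        (u,v),_,_=r=cv2.minAreaRect(k)
        if not(box[0]<u<box[2] and box[1]<v<box[3]):continue
        P=np.array([at(n,p,z)[:2] for p in k[:,0]+0.0],np.float32)
        q=cv2.minAreaRect(P*1000); print(n,np.round([u,v]),np.round(q[0]),np.round(q[1]),round(q[2],1))
legs('top',t,.02,(180,130,400,270)); legs('scene',s,.02,(150,150,410,310))
E
```

```text
top [258. 242.] [412.  56.] [22. 22.] 78.0
top [346. 210.] [ 515. -205.] [151.  54.] 3.4
top [320. 211.] [ 511. -126.] [153.  55.] 3.2
top [231. 207.] [515. 140.] [250. 211.] 82.0
top [345. 154.] [ 685. -198.] [63. 25.] 5.4
top [362. 152.] [ 693. -250.] [93. 24.] 0.5
scene [190. 221.] [ 690. -192.] [68. 33.] 5.1
scene [328. 206.] [415.  57.] [25. 32.] 89.8
scene [334. 240.] [497. 134.] [276. 239.] 82.5
scene [175. 213.] [ 698. -243.] [96. 35.] 1.3
scene [253. 199.] [ 524. -116.] [153.  54.] 3.2
scene [232. 187.] [ 527. -194.] [156.  55.] 3.1
```

View pics/crop.png

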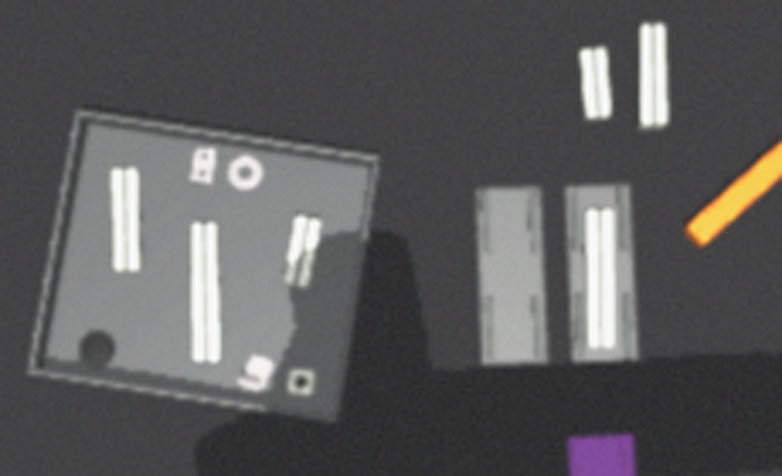

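In the crop the loaded leg (crop 600,278) is 140 px long, against 106 and 72 px for the spares, so it is the 120. The matching bin leg is at crop (205,292), also 140 px. The empty cradle is at crop (512,275). Next I'll measure both precisely from two views.

```bash
python3 - <<'E'
from h import *
ims={'top':cv2.imread('pics/top.png'),'scene':cv2.imread('pics/scene.png')}
R={}
for n,im in ims.items():
    g=im.min(axis=2); m=((g>165)*255).astype(np.uint8); m=cv2.morphologyEx(m,cv2.MORPH_CLOSE,np.ones((3,3)))
    c,_=cv2.findContours(m,cv2.RETR_EXTERNAL,cv2.CHAIN_APPROX_NONE)
    box=(180,150,400,270) if n=='top' else (200,150,410,310)
    for k in c:
        r=cv2.minAreaRect(k);u,v=r[0]
        if cv2.contourArea(k)<25 or not(box[0]<u<box[2] and box[1]<v<box[3]):continue
        for z in(.025,):
            q=cv2.minAreaRect(np.array([at(n,p,z)[:2] for p in k[:,0]+0.0],np.float32)*1000)
            print(n,np.round(r[0],1),np.round(r[1],1),np.round(q[0],1),np.round(q[1]),round(q[2],1))
E
```

```text
top [245.1 239.3] [ 8.5 11.2] [418.7  93.7] [25. 33.] 65.6
top [230.  215.5] [41.  8.] [488.2 141.4] [123.  24.] 2.6
top [258.4 203. ] [ 8.2 19.8] [527.9  58.3] [25. 60.] 80.7
top [346.5 212.5] [43. 15.] [ 507.1 -204.3] [129.  45.] 0.8
top [320.2 212.5] [45.6 14.9] [ 505.  -126.3] [136.  44.] 7.5
top [206. 194.] [30.  8.] [550.6 216.2] [91. 24.] 2.8
top [241.5 180.5] [9.9 9.9] [594.4 111.5] [30. 30.] 47.3
top [229.5 178. ] [10.  7.] [601.  147.9] [31. 21.] 1.6
top [344.7 154. ] [20.3  7.8] [ 684.2 -197. ] [62. 24.] 5.3
top [361.5 151.5] [29.  7.] [ 693.3 -247.4] [90. 21.] 0.5
scene [335.2 266.5] [67.4 47.2] [560.7 183. ] [156. 123.] 83.9
scene [302.9 232.5] [ 9.9 23. ] [531.3  62.1] [29. 65.] 78.0
scene [337.  239.6] [ 8.9 43.1] [492. 142.] [130.  23.] 3.8
scene [336.6 217.2] [6.3 8. ] [432.9  99.8] [19. 25.] 71.1
scene [235.  183.3] [10.4 38.8] [ 515.3 -193.7] [122.  37.] 0.9
```

Request:
{"method": "jog_arm", "body": {"dp": [[24,42,0],[24,42,0],[24,42,0],[24,42,0],[24,42,0],[24,42,0],[24,42,0],[24,42,0]], "spin": [-2.5,-2.5,-2.5,-2.5,-2.5,-2.5,-2.5,-2.5]}}

```text
time: 0.9
tool_pos: [0.449, -0.2592, 0.25]
tcp_rot: [[0.999, 0.055, -0.0], [0.055, -0.999, 0.0], [-0.0, -0.0, -1.0]]
ft_force: [-0.1, 0.3, 0.2]
grip_width: 1.003
finger_force: 0.0
```

Request:
{"method": "jog_arm", "body": {"dp": [[18,44,0],[18,44,0],[18,44,0],[0,0,0],[0,0,0],[0,0,0]], "spin": [0,0,0,0,0,0]}}

```text
time: 1.5
tool_pos: [0.5023, -0.1298, 0.25]
tcp_rot: [[0.998, 0.056, -0.001], [0.056, -0.998, -0.0], [-0.001, -0.0, -1.0]]
ft_force: [0.1, 0.8, 0.3]
grip_width: 1.001
finger_force: 0.0
```

```bash
cat >> h.py <<'E'
def wsnap(f):
    o=monitor.get_obs(); T=np.eye(4);T[:3,:3]=o['tcp_rot'];T[:3,3]=o['tool_pos']
    T=T@np.array(optics.camera_info('wrist')['mount']); im=snap('wrist',f); np.save('pics/'+f+'.npy',T); return T
E
python3 - <<'E'
from h import *
wsnap('w1.png'); print(monitor.get_obs()['tool_pos'],monitor.get_obs()['time'])
E
```

```text
[ 0.50223437 -0.13020315  0.2500884 ] 1.55
```

Request:
{"method": "jog_arm", "body": {"dp": [[0,45,0],[0,45,0],[0,45,0],[-5,45,0],[-5,45,0],[-5,45,0],[0,0,0],[0,0,0]], "spin": [0,0,0,0,0,0,0,0]}}

```text
time: 2.35
tool_pos: [0.4877, 0.1403, 0.2502]
tcp_rot: [[0.998, 0.057, -0.0], [0.057, -0.998, -0.0], [-0.0, 0.0, -1.0]]
ft_force: [-0.3, -0.8, -0.5]
grip_width: 0.999
finger_force: 0.0
```

```bash
python3 - <<'E'
from h import *
wsnap('w2.png'); o=monitor.get_obs();print(o['tool_pos'],o['time'],o['tcp_rot'][:,0])
E
```

```text
[0.4878883  0.13961477 0.25021155] 2.4 [ 9.98474214e-01  5.52199039e-02 -7.97681555e-05]
```

View pics/w1.png

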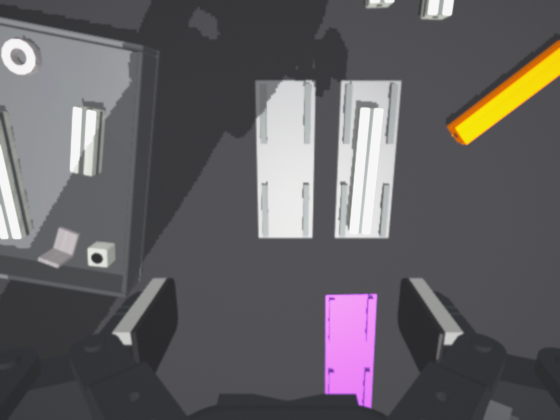

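View pics/w2.png

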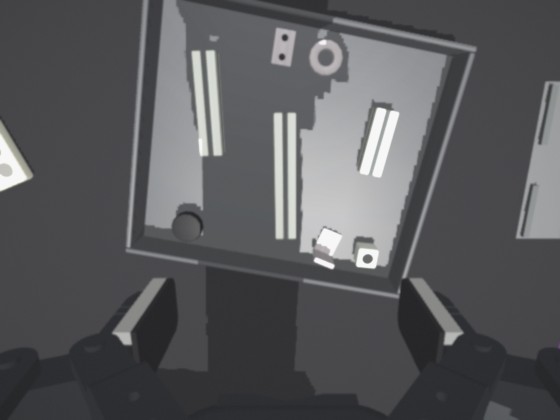

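w1 shows the empty cradle's sheet with corners (256,81), (314,81), (312,237) and (260,237). w2 shows the 120 leg's top with its ends at (286,113) and (286,239). I'll check heights by triangulating against the top view and a shifted wrist view.

Request:
{"method": "jog_arm", "body": {"dp": [[0,-30,-25],[0,-30,-25],[0,0,0],[0,0,0]], "spin": [0,0,0,0], "claw": 0.4}}

```text
time: 2.8
tool_pos: [0.4877, 0.0788, 0.2]
tcp_rot: [[0.999, 0.052, -0.001], [0.052, -0.999, 0.0], [-0.001, -0.0, -1.0]]
ft_force: [0.3, 0.2, 0.6]
grip_width: 0.597
finger_force: 0.0
```

```bash
python3 - <<'E'
from h import *
T3=wsnap('w3.png'); o=monitor.get_obs();print(o['tool_pos'],o['time'],o['grip_width'])
T1=np.load('pics/w1.png.npy');T2=np.load('pics/w2.png.npy')
def ends(f,lo,box):
    im=cv2.imread(f).min(axis=2); m=((im>lo)*255).astype(np.uint8); m=cv2.morphologyEx(m,cv2.MORPH_CLOSE,np.ones((7,7)))
    c,_=cv2.findContours(m,cv2.RETR_EXTERNAL,cv2.CHAIN_APPROX_NONE)
    out=[]
    for k in c:
        r=cv2.minAreaRect(k)
        if cv2.contourArea(k)>1000 and max(r[1])/min(r[1])>2.5: out.append((np.round(r[0],1),np.round(r[1],1),round(r[2],1)));
    return out
for f in('pics/w2.png','pics/w3.png'):
  for lo in (130,160): print(f,lo,ends(f,lo,None))
C=[(256,81),(314,81),(312,237),(260,237)]
P=np.array([at('wrist',c,0,T1) for c in C]);print('sheet w1',np.round(P*1000,1),P.mean(0))
P=np.array([at('wrist',c,.025,T2) for c in [(286.5,113),(286.5,239)]]);print('leg w2',np.round(P*1000,1),P.mean(0))
# top-view sheet corners from crop px
Ct=[(170+x/3.4,130+y/3.4) for x,y in [(476,188),(541,186),(548,362),(482,364)]]
P=np.array([at('top',c,0) for c in Ct]);print('sheet top',np.round(P*1000,1),P.mean(0))
for a,b in zip(C,Ct): print(np.round(tri(ray('wrist',a,T1),ray('top',b))[0]*1000,1))
E
```

```text
[0.48821239 0.07950268 0.20086658] 2.85 0.6026098331909638
pics/w2.png 130 [(array([537.5, 159.5]), array([155.,  43.]), 90.0), (array([189.6, 115.4]), array([ 70.9, 227.5]), 4.8)]
pics/w2.png 160 [(array([204.3, 127.3]), array([ 38.1, 155.4]), 5.2)]
pics/w3.png 130 [(array([207.7, 182.5]), array([146.8,  27.1]), 86.2), (array([529. , 163.8]), array([ 65.9, 188.8]), 9.1), (array([321.2, 158.7]), array([ 86.8, 260.3]), 13.7), (array([389.2, 169.7]), array([307.8,  70.6]), 88.1)]
pics/w3.png 160 [(array([513.6, 198.7]), array([ 44.9, 112.3]), 8.7), (array([208.7, 182.9]), array([146.2,  25.6]), 85.2), (array([110.8,  98.9]), array([129.3,  28.7]), 81.0)]
sheet w1 [[ 589.3  -95.2    0. ]
 [ 592.3 -149.3    0. ]
 [ 437.3 -159.1    0. ]
 [ 434.2 -104.4    0. ]] [ 0.51328373 -0.12703609  0.        ]
leg w2 [[548.4 144.8  25. ]
 [428.5 138.   25. ]] [0.4884771  0.14139872 0.025     ]
sheet top [[ 589.8  -95.7    0. ]
 [ 593.2 -153.9    0. ]
 [ 435.6 -162.7    0. ]
 [ 432.1 -104.4    0. ]] [ 0.51267676 -0.12916817  0.        ]
[589.2 -95.5   3.4]
[ 591.1 -150.3   15.6]
[ 435.8 -161.3   -3.5]
[ 432.4 -104.4   -4.6]
```

View pics/w3.png

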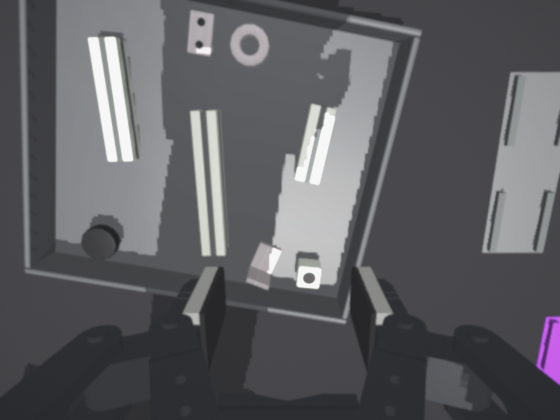

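w3 shows the leg's top-face ends at about (205,110.5) and (214,255.5), and the empty cradle at the right around (525,165).

```bash
python3 - <<'E'
from h import *
T1,T2,T3=[np.load(f'pics/w{i}.png.npy') for i in(1,2,3)]
for a,b in [((286.5,113),(205,110.5)),((286.5,239),(214.5,255.5))]:
    p,e=tri(ray('wrist',a,T2),ray('wrist',b,T3)); print(np.round(p*1000,1),e*1000, np.round(at('wrist',b,.025,T3)*1000,1))
# cradle rear-left/rear-right corner w3 vs w1
for a,b in [((260,237),(484,252)),((312,237),(543,252)),((256,81),(511,73))]:
    p,e=tri(ray('wrist',a,T1),ray('wrist',b,T3)); print('sheet',np.round(p*1000,1),e*1000)
E
```

```text
[548.6 144.8  27.6] 0.22203065165348346 [548.6 145.3  25. ]
[429.4 138.1  26.6] 0.6564057575474294 [429.1 138.5  25. ]
sheet [ 435.1 -104.5    1.8] 0.44000350972015995
sheet [ 437.9 -159.     1.3] 0.2446977588773357
sheet [589.5 -95.3   0.7] 0.4326717484132359
```

Leg centre (489, 141.5), top z about 26 mm, length 119 mm and yaw 3.3°, all as expected. Cradle centre (513, -128), z about 1 mm, yaw 3.5°. Now I'll reach for the leg.

Request:
{"method": "jog_arm", "body": {"dp": [[1,31,0],[0,30,0],[0,0,-40],[0,0,-40],[0,0,-40],[0,0,-28],[0,0,0],[0,0,0]], "spin": [0,0,0,0,0,0,0,0]}}

```text
time: 3.65
tool_pos: [0.4897, 0.142, 0.0536]
tcp_rot: [[0.998, 0.057, 0.002], [0.057, -0.998, 0.0], [0.002, -0.0, -1.0]]
ft_force: [-0.3, 0.1, 0.6]
grip_width: 0.6
finger_force: 0.0
```

Request:
{"method": "jog_arm", "body": {"dp": [[0,0,-12],[0,0,-12],[0,0,0],[0,0,0]], "spin": [0,0,0,0]}}

```text
time: 4.05
tool_pos: [0.4885, 0.1418, 0.0282]
tcp_rot: [[0.998, 0.057, -0.0], [0.057, -0.998, -0.0], [-0.0, -0.0, -1.0]]
ft_force: [0.2, -0.5, -0.8]
grip_width: 0.6
finger_force: 0.0
```

Request:
{"method": "jog_arm", "body": {"dp": [[0,0,0],[0,0,0],[0,0,0],[0,0,0],[0,0,0],[0,0,0],[0,0,0]], "spin": [0,0,0,0,0,0,0], "claw": 1.0, "grip_force": 50}}

```text
time: 4.75
tool_pos: [0.4892, 0.1418, 0.0289]
tcp_rot: [[0.998, 0.057, 0.001], [0.057, -0.998, 0.0], [0.001, -0.0, -1.0]]
ft_force: [-1.3, 0.2, 5.5]
grip_width: 0.22
finger_force: 50.2
```

Request:
{"method": "jog_arm", "body": {"dp": [[0,0,15],[0,0,30],[0,0,30],[0,0,30],[0,0,0],[0,0,0]], "spin": [0,0,0,0,0,0]}}

```text
time: 5.35
tool_pos: [0.4883, 0.1418, 0.133]
tcp_rot: [[0.998, 0.057, -0.0], [0.057, -0.998, 0.0], [-0.0, -0.0, -1.0]]
ft_force: [0.4, 0.3, -1.7]
grip_width: 0.222
finger_force: 49.5
```

Request:
{"method": "jog_arm", "body": {"dp": [[4,-45,0],[4,-45,0],[4,-45,0],[4,-45,0],[4,-45,0],[4,-45,0],[0,0,-40],[0,0,-33]], "spin": [0,0,0,0,0,0,0,0]}}

```text
time: 6.15
tool_pos: [0.5114, -0.1293, 0.0575]
tcp_rot: [[0.999, 0.054, -0.002], [0.054, -0.999, 0.001], [-0.002, -0.001, -1.0]]
ft_force: [-0.3, 0.1, -1.4]
grip_width: 0.225
finger_force: 49.6
```

Request:
{"method": "jog_arm", "body": {"dp": [[0,0,0],[0,0,0],[0,0,0]], "spin": [0,0,0]}}

```text
time: 6.45
tool_pos: [0.5134, -0.1283, 0.0614]
tcp_rot: [[0.998, 0.057, 0.002], [0.057, -0.998, -0.001], [0.002, 0.001, -1.0]]
ft_force: [0.1, -0.3, -0.9]
grip_width: 0.22
finger_force: 49.6
```

```bash
python3 - <<'E'
from h import *
wsnap('w4.png')
E
```

```text
(no output)
```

View pics/w4.png

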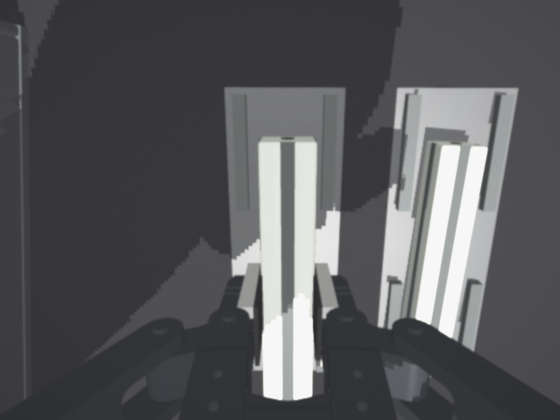

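The held leg (centre line at column 288) sits centred between the empty cradle's rails (240 and 331) and parallel to them. I'll lower it now.

Request:
{"method": "jog_arm", "body": {"dp": [[0,0,-20],[0,0,-8],[0,0,-5],[0,0,-3],[0,0,0],[0,0,0]], "spin": [0,0,0,0,0,0]}}

```text
time: 7.1
tool_pos: [0.513, -0.1284, 0.0248]
tcp_rot: [[0.998, 0.057, 0.001], [0.057, -0.998, -0.0], [0.001, 0.0, -1.0]]
ft_force: [0.1, -0.2, -0.2]
grip_width: 0.22
finger_force: 49.6
```

Request:
{"method": "jog_arm", "body": {"dp": [[0,0,-1],[0,0,0],[0,0,0]], "spin": [0,0,0]}}

```text
time: 7.4
tool_pos: [0.5131, -0.1285, 0.0239]
tcp_rot: [[0.998, 0.057, 0.001], [0.057, -0.998, -0.001], [0.001, 0.001, -1.0]]
ft_force: [-0.8, 0.2, 3.4]
grip_width: 0.219
finger_force: 50.0
```

Request:
{"method": "jog_arm", "body": {"dp": [[0,0,0],[0,0,0],[0,0,0],[0,0,0]], "spin": [0,0,0,0], "claw": 0.5}}

```text
time: 7.8
tool_pos: [0.5125, -0.1282, 0.0231]
tcp_rot: [[0.998, 0.057, -0.0], [0.057, -0.998, 0.0], [-0.0, -0.0, -1.0]]
ft_force: [0.6, -0.5, 0.1]
grip_width: 0.506
finger_force: 0.0
```

Request:
{"method": "jog_arm", "body": {"dp": [[0,0,10],[0,0,30],[0,0,45],[0,0,45],[0,0,45],[0,0,0],[0,0,0],[0,0,0]], "spin": [0,0,0,0,0,0,0,0]}}

```text
time: 8.6
tool_pos: [0.5117, -0.1278, 0.1971]
tcp_rot: [[0.998, 0.057, -0.002], [0.057, -0.998, 0.001], [-0.002, -0.001, -1.0]]
ft_force: [-0.0, 0.2, -0.4]
grip_width: 0.498
finger_force: 0.0
```

```bash
python3 - <<'E'
from h import *
T=wsnap('w5.png')
E
```

```text
(no output)
```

View pics/w5.png

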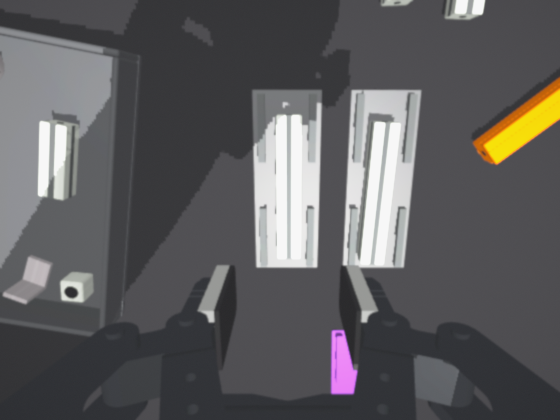

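The leg lies flat and centred in the cradle: its ends are at (288,115) and (288,259), and the sheet spans rows 90–267. The neighbouring leg is undisturbed and the bin parts in view are still in the bin.

```bash
python3 -c "
from h import *
T=np.load('pics/w5.png.npy');print([at('wrist',p,.02,T).round(4) for p in((288,115),(288,259))])
print(workorder.hand_in())"
```

```text
[array([ 0.5724, -0.1243,  0.02  ]), array([ 0.452 , -0.1312,  0.02  ])]
the job is handed in; nothing more can be done
None
```

The loaded cradle held the 120 mm leg, so I laid the bin's 120 mm leg flat in the empty cradle, within about 1 mm of its centre by the last wrist picture, and handed the job in at about 8.7 s; the hand-in gave no verdict.

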